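# Spray from the locked canister and lock it up again

### The job

Give the balcony a spray from the child-guarded canister: pull the steel lock bolt all the way back, slide the white guard fully open, and press the nozzle cap all the way down and let it spring up. Then slide the guard fully shut over the nozzle and push the bolt fully home again, without knocking over or shifting the things standing around the stand.

Things in the scene. Friction and masses are not known exactly. Their poses are not given: they have to be found in the camera images.
- stand: Open brown wooden canister stand, fixed: deck 290 mm along its y, x = -160 to +70 mm, deck top at z = 130 mm, two end panels. Origin on the shelf under the middle of the guard's rails; x axis points away from the robot (yaw within 0.55 rad), z up. A spray canister comes up through the deck at x 0, y -80 mm; a keeper bridge for the bolt, 26 mm high, stands on it at x -58, y -18 mm.
- bolt (a joint): Travel of the steel lock bolt along the stand's -x (m): 0 = fully home (locked), 0.050 = fully back. Starts at 0 to 0.012. Below 0.040 its tongue blocks the guard's +y end and holds the guard shut; it goes home only with the guard shut to within 4 mm. Friction 1.5 N, stays where left; hard stops at both ends.
- bolt_grip (a point): On the bolt's upright steel thumb block, 16 mm below its top; axes as the stand's. Block 30 mm along x, 22 mm along y, 50 mm tall (world z 136 to 186 mm, this point at 170 mm). With the bolt home it is at x -85, y -18 mm in the stand's frame. A flat tongue 16 mm wide, 14 mm high runs 80 mm to +x from here.
- guard (a joint): Travel of the guard along the stand's +y (m): 0 = shut over the nozzle, 0.130 = fully open. Starts shut (0 to 0.002). Friction about 1.5 N, stays where left; hard stops at both ends.
- guard_grip (a point): Middle of the upright grip fin on the guard's roof; axes as the stand's. Fin 60 mm along x, 16 mm along y, 34 mm tall (world z 178 to 212 mm, this point at 195 mm). The guard is a white plastic hood 90 mm (x) by 100 mm (y), roof 48 mm above the deck, centred under the fin; shut, it is at x 0, y -80 mm in the stand's frame.
- nozzle (a joint): Downward travel of the sprung nozzle cap (m): 0 = up, 0.010 = fully down on its stop. The spring takes about 2 N at the start and 5 N fully down and brings it up again.
- nozzle_top (a point): Centre of the top face of the canister's round white nozzle cap, 40 mm across, 24 mm tall, top 170 mm above the shelf when up, at x = 0, y = -80 mm in the stand's frame; hidden below the guard until that is open.
- pot: Bystander, loose: lidded white ceramic pot, 94 mm across, 101 mm tall; origin under its middle.
- funnel: Bystander, loose: aluminium funnel standing mouth down, 92 mm across, 90 mm tall; origin under its middle.
- pole_cap: Bystander, loose: steel pole-end cap, an open cup 60 mm across, 65 mm tall; origin under its middle.

How it is judged (in metres and radians):
On the way, in this order (a step that is already met when the one before it is completed fails the run):
1. the lock bolt is pulled back (at least 44 of its 50 mm) (value of joint bolt above 0.044 m), for 0.1 s.
2. the guard is slid open (at least 120 of its 130 mm) (value of joint guard above 0.12 m), for 0.1 s.
3. with the guard open, the nozzle cap is pressed down (at least 7.5 of its 10 mm) (value of joint nozzle above 0.0075 m and value of joint guard above 0.115 m), for 0.05 s.
4. the nozzle is up again and the guard is shut over it (within 6 mm) (value of joint guard below 0.006 m and value of joint nozzle below 0.003 m and value of joint bolt above 0.03 m), for 0.1 s.
At the end, for the whole second after the job is handed in: The guard is shut (within 6 mm), the bolt is home (within 6 mm), the nozzle cap is up (within 3 mm), and pot, funnel and pole cap are within 30 mm of where they stood (value of joint each of guard, bolt below 0.006 m and value of joint nozzle below 0.003 m and distance of each of pot, funnel, pole_cap from where it was at the start of the episode below 0.03 m); the robot touches nothing.
It fails at once if the pot is shifted by more than 30 mm or tipped (distance of pot from where it was at the start of the episode above 0.03 m or angle between pot's own z axis and vertical above 0.35 rad).
It fails at once if the funnel is shifted by more than 30 mm or tipped (distance of funnel from where it was at the start of the episode above 0.03 m or angle between funnel's own z axis and vertical above 0.35 rad).
It fails at once if the pole-cap is shifted by more than 30 mm or tipped (distance of pole_cap from where it was at the start of the episode above 0.03 m or angle between pole_cap's own z axis and vertical above 0.35 rad).
It also fails if it takes over 72 s, if anything falls off the work surface, if the arm or the gripper's body presses on something with over 40 N, if the wrist force passes 120 N, or if a joint passes its speed limit or range.

### The arm

A 6-joint arm with a two-finger parallel gripper is mounted at the origin on the work surface. World frame = base frame: x ahead of the robot, y to its left, z up, the work surface at z = 0. Lengths are in mm, angles in degrees, forces in N, time in s.
With the tool pointing down it reaches from about 300 to 850 mm from the base axis. Payload 4.2 kg.
Tool frame: the origin (TCP) lies on the centre line of the jaws, within the pads' length; the fingertips stand 14 mm ahead of it and the grasp point (between the pads) lies 5 mm behind it; z points along the fingers, y is the line along which they close (so a half turn about z gives the same grasp; the last joint's range is limited). The gripper opens to 91 mm and grips with 3 to 60 N. Pads are 32 mm wide; open, the fingers measure 118 mm over their backs; the gripper's body (76 mm by 178 mm) begins 60 mm behind the grasp point.
Start: joints at [66.406, 18.312, 89.639, -0, 72.044, -1.146], TCP at [219.568, 531.443, 227.976] pointing down, gripper open.
Joint ranges: [-177.97, 177.97], [-48.28, 115.42], [12.27, 149.76], [-77.06, 257.06], [2.81, 150.46], [-146.56, 146.56]. Speed limits (degrees/s): [147.25, 147.25, 180, 180, 180, 180].

### API

Orientations are given as [roll, pitch, yaw] about the fixed x, y, z axes, in that order (R = Rz(yaw) Ry(pitch) Rx(roll)).
In Python, from workcell import env gives the robot as it stands.
- The arm moves only by the tool arm_command, never from a script. Its argument "motion" is a list of rows, each an object with "offset": the shift along the tool's x, y, z in m, a list of three; "spin": the turn about the tool's z in rad. In form: [{"offset": [tx, ty, tz], "spin": spin}, ...]. A call has 1 to 5 rows; each row shifts and turns the commanded pose from where the row before left it, along the tool's axes as they then stand; what a row does not reach is not made up. A row lasts 1/8 s, in which the tool goes at most 62.5 mm and 10.7 degrees, less where a joint would pass 70% of its speed; a pose out of reach is approached as far as the arm can. A call with a gripper value outside its range is refused whole. "jaw" is the finger opening in m, from 0 to 0.0912, set as the call begins (left out, the last holds). The fingers move at their own pace and stop on an object; "newtons" is the grip in N (left out, the last holds). Time passes only in rows, so rows that do not move let the fingers close. It gives the time, the measured TCP pose, the force, the opening and the grip force at its end, in the units of the state.
- env.state(): the state, without advancing time (a new reading comes with each control period).
- env.grab_frame(name): name is "scene" or "top" or "wrist"; returns (picture, depth): 384x512x3 uint8, blue, green, red; 384x512 float32, mm along the optical axis (not along the pixel's ray), 0 where there is no reading.
- env.camera_model(name): a dict with "fx", "fy", "cx", "cy" (pixels), "eye" and "rotation" of the camera in the world; the wrist camera has in their place "hand_eye" (4x4, takes a point from camera to tool coordinates, whose origin is the TCP and whose axes are the flange's). Camera axes: x right, y down, z forward; pixel columns grow to the right and rows downward; lengths in mm; the calibration is good to about 2 mm. A picture is of the moment at which its call begins: read the wrist's pose just before it. camera_model takes no time and is no camera call.
- env.job_done(): hands the job in; it is judged then, once.
Trained networks look in the newest picture that a camera, given by its name, has taken for a name from the list of things; names that differ only in an ending like _2 or _b are one class to them, and where a whole thing is asked for, a point or a joint stands for the part that bears it (a point fixed in the world has none). Each returns a list of dicts, best first, with "score" (0 to 1); they miss things now and then, are a little off and sometimes report something else, mostly with a low value. They report only what shows in the picture. A call takes as long as a camera call.
- env.boxes_of(camera, target): "bbox" ([left, top, right, bottom] in pixels, round what is visible of it).
- env.pinpoint(camera, target): "location" ([column, row] in pixels: a listed point, or the origin of a listed thing).
The state is a dict: "time_s": time; "qpos": joint angles; "qvel": joint speeds; "effort": joint torques, N m; "ee_pos": TCP position; "ee_rot": TCP orientation; "force": force on the tool from outside, world axes, zero at the start; "torque": the same for the moment, N m; "gripper_width": finger opening in mm; "gripper_force": force on a finger pad.
Only numpy, scipy, OpenCV 4.12 (cv2) and the standard library are available. Lean on these libraries where they do the work, as an engineer would, in place of code of your own. Each camera call takes 0.05 s, during which the arm holds its last target. There are 200 camera calls.

## Working session

There is one attempt and no reset: what is moved stays moved. The work goes in short steps, Python scripts to look and compute and a tool call to move; the robot and the scene stay as the last step left them, time stands still between calls to the robot, and variables do not carry over. Pictures are saved under pics/ and viewed, at most 10 in all, crops included, and the job is handed in when it is done.

Besides the shell and the picture viewer there is one more tool, called after ">>>" as name([rows], argument=value, ...), one row to a line, values as JSON. arm_command: Moves the arm, as the interface text tells. Its arguments: {"type":"object","properties":{"motion":{"type":"array"},"jaw":{"type":"number"},"newtons":{"type":"number"}},"required":["motion"]}

```bash
mkdir -p pics; ls; cat > h.py <<'E'
import numpy as np, cv2
from workcell import env
def world(cam,px,depth=None,z=None):
    m=env.camera_model(cam); R=np.array(m['rotation']); e=np.array(m['eye'])
    r=R@np.array([(px[0]-m['cx'])/m['fx'],(px[1]-m['cy'])/m['fy'],1.])
    return e+r*(depth if z is None else (z-e[2])/r[2])
E
python3 - <<'E'
from h import *
print(env.state())
for c in('scene','top'):
    im,d=env.grab_frame(c); cv2.imwrite(f'pics/{c}0.png',im); np.save(f'pics/{c}0.npy',d)
    print(c,env.camera_model(c))
    for t,z in(('bolt_grip',170),('guard_grip',195),('stand',0),('pot',0),('funnel',0),('pole_cap',0)):
        for p in env.pinpoint(c,t)[:2]: print(t,np.round(p['location']),round(p['score'],2),np.round(world(c,p['location'],z=z)))
E
```

```text
pics
{'time_s': 0.0, 'qpos': array([ 6.64052038e+01,  1.83503511e+01,  8.97086174e+01,  3.63848739e-04,
        7.20434205e+01, -1.14592529e+00]), 'qvel': array([-0.04665906,  0.01390508, -0.08343161,  0.03090508, -0.04794507,
        0.02590441]), 'effort': array([ 1.28860782e-03, -4.12467957e+01, -2.31975907e+01,  7.28410366e-02,
        4.57957084e-02, -1.47768669e-04]), 'ee_pos': array([219.36648629, 530.97014306, 227.11821219]), 'ee_rot': array([-1.79897638e+02, -2.39351687e-03,  1.57551014e+02]), 'force': array([ 0.63428455, -0.76141278,  0.2816308 ]), 'torque': array([ 0.0357219 ,  0.00121997, -0.00169124]), 'gripper_force': 0.0, 'gripper_width': 90.99358540325072}
scene {'fx': 387.6431540688008, 'fy': 387.6431540688008, 'cx': 257.61107603127306, 'cy': 195.6591451425095, 'eye': array([1058.09030226, -228.37459561,  776.9105517 ]), 'rotation': array([-139.84264324,    0.41328988,   62.1509656 ])}Traceback (most recent call last):
  File "<stdin>", line 7, in <module>
  File "h.py", line 6, in world
    return e+r*(depth if z is None else (z-e[2])/r[2])
                                                 ~^^^
IndexError: invalid index to scalar variable.
```

Rotation is RPY in degrees.

```bash
sed -i "s/R=np.array(m\['rotation'\])/R=Rot.from_euler('xyz',m['rotation'],degrees=True).as_matrix()/; 1a from scipy.spatial.transform import Rotation as Rot" h.py
python3 - <<'E'
from h import *
for c in('scene','top'):
    im,d=env.grab_frame(c); cv2.imwrite(f'pics/{c}0.png',im); np.save(f'pics/{c}0.npy',d)
    for t,z in(('bolt_grip',170),('guard_grip',195),('stand',0),('pot',0),('funnel',0),('pole_cap',0)):
        for p in env.pinpoint(c,t)[:2]: print(c,t,np.round(p['location']),round(p['score'],2),np.round(world(c,p['location'],z=z)))
a=np.hstack([cv2.imread('pics/scene0.png'),cv2.imread('pics/top0.png')]); cv2.imwrite('pics/both.png',cv2.resize(a,(800,300),interpolation=cv2.INTER_AREA))
E
```

```text
scene bolt_grip [184. 185.] 0.78 [ 504. -115.  170.]
scene guard_grip [115. 257.] 0.7 [ 629. -287.  195.]
scene guard_grip [166. 220.] 0.64 [ 592. -181.  195.]
scene stand [216. 258.] 0.62 [ 598. -101.    0.]
scene stand [262. 297.] 0.28 [732. -52.   0.]
scene pot [286. 200.] 0.65 [525. 129.   0.]
scene funnel [110. 257.] 0.77 [ 478. -317.    0.]
scene pole_cap [260. 299.] 0.6 [733. -58.   0.]
top bolt_grip [337. 215.] 0.78 [ 499. -118.  170.]
top guard_grip [368. 164.] 0.66 [ 597. -178.  195.]
top stand [317. 180.] 0.72 [596. -99.   0.]
top pot [226. 215.] 0.66 [508. 123.   0.]
top funnel [405. 227.] 0.67 [ 478. -309.    0.]
top pole_cap [301. 126.] 0.97 [732. -62.   0.]
```

View pics/top0.png

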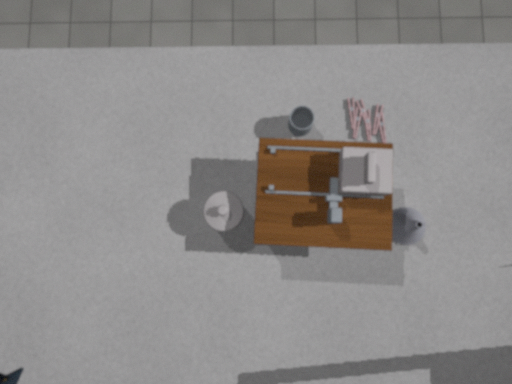

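View pics/scene0.png

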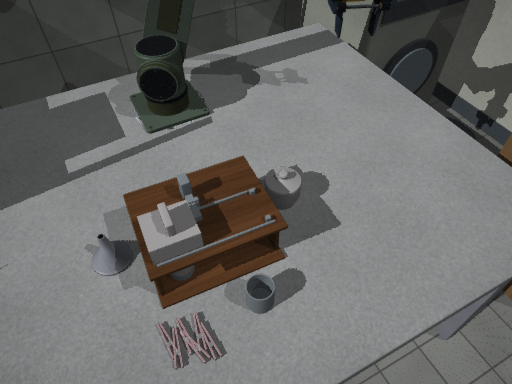

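Top view: the stand (deck at pixels 255–393 × 139–249) is nearly square to the world. The bolt block is at (336,215), the guard fin at (372,167) and the funnel at (412,225). The pot is at (223,211) and the pole cap at (302,119). Next I'll measure the stand yaw from the deck.

```bash
python3 - <<'E'
from h import *
im=cv2.imread('pics/top0.png'); hsv=cv2.cvtColor(im,cv2.COLOR_BGR2HSV)
m=((hsv[...,1]>110)&(hsv[...,0]<20)&(hsv[...,2]>40)).astype(np.uint8)
m=cv2.morphologyEx(m,cv2.MORPH_OPEN,np.ones((3,3)))
c=max(cv2.findContours(m,0,2)[0],key=cv2.contourArea); b=cv2.boxPoints(cv2.minAreaRect(c))
w=np.array([world('top',p,z=130) for p in b]); print(np.round(b),np.round(w))
e=np.diff(np.vstack([w,w[:1]]),axis=0); print(np.round(np.degrees(np.arctan2(e[:,1],e[:,0])),2),np.linalg.norm(e,axis=1),w.mean(0))
# fin via depth
d=np.load('pics/top0.npy')
v,u=np.mgrid[130:250,250:400]; P=np.array([world('top',(x,y),d[y,x]) for x,y in zip(u.ravel(),v.ravel())])
f=P[(P[:,2]>203)&(P[:,2]<220)]; print('fin',len(f),f.mean(0),cv2.minAreaRect(f[:,:2].astype(np.float32)))
g=P[(P[:,2]>180)&(P[:,2]<192)&(P[:,0]<540)]; print('bolt',len(g),g.mean(0) if len(g) else 0,g.min(0),g.max(0))
g=P[(P[:,2]>172)&(P[:,2]<184)&(P[:,0]>545)]; print('roof',cv2.minAreaRect(g[:,:2].astype(np.float32)))
E
```

```text
[[254. 243.]
 [259. 138.]
 [396. 144.]
 [391. 249.]] [[ 443.   51.  130.]
 [ 669.   40.  130.]
 [ 652. -254.  130.]
 [ 429. -234.  130.]]
[ -2.77 -93.2  174.9   87.22] [226.60963607 294.7140813  224.64171432 285.5512729 ] [548.12778199 -99.47415108 130.        ]Traceback (most recent call last):
  File "<stdin>", line 10, in <module>
  File "h.py", line 5, in world
    m=env.camera_model(cam); R=Rot.from_euler('xyz',m['rotation'],degrees=True).as_matrix(); e=np.array(m['eye'])
ValueError: time passes only in moves, steps and waits
```

>>> arm_command([
  {"offset":[0,0,-0.04],"spin":-0.12},
  {"offset":[0,0,0],"spin":-0.12},
  {"offset":[0,0,0],"spin":-0.12},
])

```text
time_s: 1.18
ee_pos: [219.6, 531.6, 268.6]
ee_rot: [179.9, 0.0, 178.4]
force: [-0.0, 0.5, -0.1]
gripper_width: 91.3
gripper_force: 0.0
```

```bash
python3 - <<'E'
from h import *
d=np.load('pics/top0.npy'); m=env.camera_model('top'); R=Rot.from_euler('xyz',m['rotation'],degrees=True).as_matrix()
v,u=np.mgrid[130:250,250:400]; dd=d[v,u].ravel()
P=np.array(m['eye'])+(np.c_[(u.ravel()-m['cx'])/m['fx'],(v.ravel()-m['cy'])/m['fy'],np.ones(dd.size)]*dd[:,None])@R.T
P=P[dd>0]
f=P[(P[:,2]>203)&(P[:,2]<225)]; print('fin',len(f),f.mean(0),cv2.minAreaRect(f[:,:2].astype(np.float32)))
g=P[(P[:,2]>180)&(P[:,2]<194)&(P[:,0]<540)]; print('bolt',len(g),g.mean(0),g.min(0),g.max(0))
g=P[(P[:,2]>172)&(P[:,2]<186)&(P[:,0]>545)]; print('roof',len(g),cv2.minAreaRect(g[:,:2].astype(np.float32)))
E
```

```text
fin 275 [ 589.16653462 -178.78388128  211.52087782] ((589.85205078125, -179.0784912109375), (16.470827102661133, 58.804656982421875), 87.37163543701172)
bolt 166 [ 499.39469335 -113.14225447  185.77113403] [ 485.59030914 -123.92732465  180.26474575] [ 513.57589665 -102.15854699  189.35417291]
roof 1875 ((590.757568359375, -180.10626220703125), (101.33088684082031, 90.8418197631836), 87.35081481933594)
```

>>> arm_command([
  {"offset":[-0.02,-0.058,0],"spin":0},
  {"offset":[-0.02,-0.058,0],"spin":0},
  {"offset":[-0.02,-0.058,0],"spin":0},
  {"offset":[-0.02,-0.058,0],"spin":0},
  {"offset":[-0.02,-0.058,0],"spin":0},
])

```text
time_s: 1.8
ee_pos: [310.6, 236.6, 268.2]
ee_rot: [180.0, 0.1, 178.2]
force: [0.3, -0.1, 0.5]
gripper_width: 91.1
gripper_force: 0.0
```

>>> arm_command([
  {"offset":[-0.02,-0.058,0],"spin":0},
  {"offset":[-0.02,-0.058,0],"spin":0},
  {"offset":[-0.02,-0.058,0],"spin":0},
  {"offset":[-0.02,-0.058,0],"spin":0},
  {"offset":[0,0,0],"spin":0},
])

```text
time_s: 2.42
ee_pos: [383.6, 0.3, 268.0]
ee_rot: [-180.0, 0.0, 177.7]
force: [0.2, 1.0, -0.5]
gripper_width: 91.4
gripper_force: 0.0
```

Depth gives the fin at (589.8,-179), the bolt block at (499.5,-113) and the stand yaw at -2.6°. Together these put the bolt about 8 mm back. Going to the bolt.

>>> arm_command([
  {"offset":[-0.042,-0.036,0],"spin":0.006},
  {"offset":[-0.042,-0.036,0],"spin":0},
  {"offset":[-0.037,-0.036,0],"spin":0},
  {"offset":[0,0,0.04],"spin":0},
  {"offset":[0,0,0.03],"spin":0},
])

```text
time_s: 3.05
ee_pos: [500.0, -107.1, 196.4]
ee_rot: [179.9, -0.1, 177.9]
force: [0.3, -0.2, -0.4]
gripper_width: 91.3
gripper_force: 0.0
```

```bash
python3 - <<'E'
from h import *
print(env.state()['ee_pos'])
im,d=env.grab_frame('wrist'); cv2.imwrite('pics/w1.png',im)
E
```

```text
[ 499.9821494  -107.0892351   196.38837134]
```

View pics/w1.png

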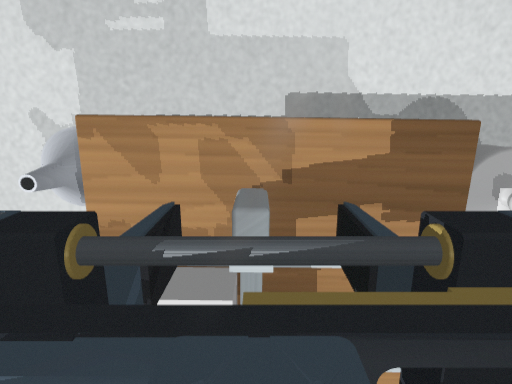

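The wrist view shows the thumb block at (252,210), between the fingers (180 and 340) and slightly to the -y side, which agrees with the depth estimate. Correct, descend and close.

>>> arm_command([
  {"offset":[0,-0.006,0],"spin":0.006},
  {"offset":[0,0,0.024],"spin":0},
  {"offset":[0,0,0],"spin":0},
])

```text
time_s: 3.48
ee_pos: [499.6, -113.9, 174.4]
ee_rot: [180.0, -0.0, 177.5]
force: [-1.4, -0.1, -0.1]
gripper_width: 91.0
gripper_force: 0.0
```

>>> arm_command([
  {"offset":[0,0,0],"spin":0},
  {"offset":[0,0,0],"spin":0},
  {"offset":[0,0,0],"spin":0},
  {"offset":[0,0,0],"spin":0},
  {"offset":[0,0,0],"spin":0},
], jaw=0.015, newtons=15)

```text
time_s: 4.1
ee_pos: [499.7, -114.3, 174.0]
ee_rot: [180.0, 0.0, 177.5]
force: [-0.8, 0.6, -0.4]
gripper_width: 44.3
gripper_force: 0.0
```

>>> arm_command([
  {"offset":[0,0,0],"spin":0},
  {"offset":[0,0,0],"spin":0},
  {"offset":[0,0,0],"spin":0},
  {"offset":[0,0,0],"spin":0},
  {"offset":[0,0,0],"spin":0},
])

```text
time_s: 4.72
ee_pos: [499.7, -112.1, 173.8]
ee_rot: [179.7, -0.0, 177.4]
force: [0.5, 7.0, 0.2]
gripper_width: 21.7
gripper_force: 15.0
```

>>> arm_command([
  {"offset":[0.01,0,0],"spin":0},
  {"offset":[0.01,0,0],"spin":0},
  {"offset":[0.01,0,0],"spin":0},
  {"offset":[0.008,0,0],"spin":0},
  {"offset":[0,0,0],"spin":0},
])

```text
time_s: 5.35
ee_pos: [460.8, -110.2, 173.8]
ee_rot: [179.7, -0.1, 177.4]
force: [-1.7, 6.4, 1.9]
gripper_width: 21.6
gripper_force: 15.0
```

>>> arm_command([
  {"offset":[0.004,0,0],"spin":0},
  {"offset":[0.003,0,0],"spin":0},
  {"offset":[0,0,0],"spin":0},
])

```text
time_s: 5.72
ee_pos: [458.8, -110.1, 174.0]
ee_rot: [179.7, 0.5, 177.3]
force: [11.2, 8.8, -7.1]
gripper_width: 22.0
gripper_force: 15.0
```

Hit the back stop (force +11 N). Release and raise.

>>> arm_command([
  {"offset":[-0.004,0.003,0],"spin":0},
  {"offset":[0,0,0],"spin":0},
  {"offset":[0,0,0],"spin":0},
  {"offset":[0,0,0],"spin":0},
], jaw=0.06)

```text
time_s: 6.22
ee_pos: [458.6, -109.6, 174.0]
ee_rot: [-180.0, -0.0, 177.5]
force: [-0.1, 0.1, -0.2]
gripper_width: 58.5
gripper_force: 0.0
```

>>> arm_command([
  {"offset":[0,0,-0.035],"spin":0},
  {"offset":[0,0,-0.03],"spin":0},
  {"offset":[0,0,0],"spin":0},
])

```text
time_s: 6.6
ee_pos: [460.0, -109.9, 241.0]
ee_rot: [-179.9, 0.3, 177.5]
force: [0.8, -0.2, 0.1]
gripper_width: 60.1
gripper_force: 0.0
```

>>> arm_command([
  {"offset":[-0.045,-0.021,0],"spin":0},
  {"offset":[-0.045,-0.021,0],"spin":0},
  {"offset":[-0.043,-0.02,0],"spin":0},
  {"offset":[0,0,0],"spin":0},
])

```text
time_s: 7.1
ee_pos: [590.4, -178.4, 236.0]
ee_rot: [180.0, -0.2, 177.4]
force: [0.0, -0.6, -1.1]
gripper_width: 59.7
gripper_force: 0.0
```

>>> arm_command([
  {"offset":[0,0,0.022],"spin":0},
  {"offset":[0,0,0.02],"spin":0},
  {"offset":[0,0,0],"spin":0},
])

```text
time_s: 7.48
ee_pos: [586.8, -176.4, 194.8]
ee_rot: [179.9, -0.3, 177.5]
force: [0.4, 0.5, 0.6]
gripper_width: 60.0
gripper_force: 0.0
```

>>> arm_command([
  {"offset":[0,0,0],"spin":0},
  {"offset":[0,0,0],"spin":0},
  {"offset":[0,0,0],"spin":0},
  {"offset":[0,0,0],"spin":0},
  {"offset":[0,0,0],"spin":0},
], jaw=0.008)

```text
time_s: 8.1
ee_pos: [589.1, -177.3, 197.1]
ee_rot: [-180.0, 0.0, 177.5]
force: [0.2, -0.6, 1.6]
gripper_width: 16.0
gripper_force: 15.0
```

>>> arm_command([
  {"offset":[0,0,0],"spin":0},
  {"offset":[0,0,0],"spin":0},
  {"offset":[0,0,0],"spin":0},
])

```text
time_s: 8.48
ee_pos: [589.1, -177.4, 197.1]
ee_rot: [-180.0, 0.0, 177.5]
force: [-0.4, -0.8, 1.6]
gripper_width: 15.7
gripper_force: 15.0
```

Fin gripped. Slide it open along tool +y.

>>> arm_command([
  {"offset":[0,0.02,0],"spin":0},
  {"offset":[0,0.025,0],"spin":0},
  {"offset":[0,0.025,0],"spin":0},
  {"offset":[0,0.025,0],"spin":0},
  {"offset":[0,0.02,0],"spin":0},
])

```text
time_s: 9.1
ee_pos: [594.9, -61.0, 197.1]
ee_rot: [-180.0, 0.1, 177.5]
force: [3.4, -2.8, 0.2]
gripper_width: 16.1
gripper_force: 15.0
```

>>> arm_command([
  {"offset":[0,0.008,0],"spin":0},
  {"offset":[0,0.006,0],"spin":0},
  {"offset":[0,0.004,0],"spin":0},
  {"offset":[0,0,0],"spin":0},
])

```text
time_s: 9.6
ee_pos: [595.5, -48.5, 197.1]
ee_rot: [-179.6, 0.1, 177.5]
force: [3.9, -11.7, 0.0]
gripper_width: 16.1
gripper_force: 15.0
```

>>> arm_command([
  {"offset":[0,-0.004,0],"spin":0},
  {"offset":[0,0,0],"spin":0},
  {"offset":[0,0,0],"spin":0},
  {"offset":[0,0,0],"spin":0},
], jaw=0.06)

```text
time_s: 10.1
ee_pos: [594.4, -48.0, 196.8]
ee_rot: [180.0, -0.0, 177.5]
force: [-0.4, -0.1, -0.8]
gripper_width: 53.0
gripper_force: 0.0
```

>>> arm_command([
  {"offset":[0,0,-0.025],"spin":0},
  {"offset":[0,0,-0.025],"spin":0},
  {"offset":[0,-0.043,0],"spin":0},
  {"offset":[0,-0.043,0],"spin":0},
  {"offset":[0,-0.042,0],"spin":0},
])

```text
time_s: 10.72
ee_pos: [588.9, -177.0, 247.0]
ee_rot: [180.0, 0.0, 177.5]
force: [0.4, -0.4, -0.3]
gripper_width: 59.9
gripper_force: 0.0
```

>>> arm_command([
  {"offset":[0,0,0],"spin":0},
  {"offset":[0,0,0],"spin":0},
  {"offset":[0,0,0],"spin":0},
  {"offset":[0,0,0],"spin":0},
  {"offset":[0,0,0],"spin":0},
], jaw=0.0)

```text
time_s: 11.35
ee_pos: [589.2, -175.6, 247.0]
ee_rot: [180.0, 0.0, 177.5]
force: [-0.2, -0.4, -0.2]
gripper_width: 12.9
gripper_force: 0.0
```

```bash
python3 - <<'E'
from h import *
print(env.state()['ee_pos'],env.state()['gripper_width'])
im,d=env.grab_frame('scene'); cv2.imwrite('pics/s2.png',im[120:330,80:320])
for t,z in(('guard_grip',195),('bolt_grip',170),('nozzle_top',170),('funnel',0),('pot',0)):
    for p in env.pinpoint('scene',t)[:1]: print(t,np.round(p['location']),round(p['score'],2),np.round(world('scene',p['location'],z=z)))
E
```

```text
[ 589.18228118 -175.60222455  247.00952015] 12.868409921103243
guard_grip [230. 196.] 0.56 [597. -51. 195.]
bolt_grip [181. 170.] 0.84 [ 459. -105.  170.]
nozzle_top [169. 227.] 0.85 [ 592. -180.  170.]
funnel [111. 258.] 0.57 [ 482. -314.    0.]
pot [282. 201.] 0.71 [521. 119.   0.]
```

View pics/s2.png

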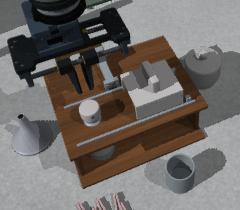

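The guard is open with its fin at world (597,-51), the bolt is back, and the nozzle cap is bare at crop (90,112), world (592,-180). Bystanders are in place. Pressing.

>>> arm_command([
  {"offset":[0,-0.002,0.03],"spin":0},
  {"offset":[0,0,0.025],"spin":0},
  {"offset":[0,0,0.008],"spin":0},
  {"offset":[0,0,0.006],"spin":0},
  {"offset":[0,0,0],"spin":0},
])

```text
time_s: 12.28
ee_pos: [589.0, -178.3, 178.8]
ee_rot: [-180.0, 0.0, 177.5]
force: [-2.5, 0.6, 4.1]
gripper_width: 0.7
gripper_force: 1.7
```

>>> arm_command([
  {"offset":[0,0,0.003],"spin":0},
  {"offset":[0,0,0.002],"spin":0},
  {"offset":[0,0,0],"spin":0},
])

```text
time_s: 12.65
ee_pos: [589.4, -178.4, 174.3]
ee_rot: [-180.0, 0.1, 177.5]
force: [-2.5, 0.6, 7.8]
gripper_width: 0.5
gripper_force: 3.9
```

>>> arm_command([
  {"offset":[0,0,0.003],"spin":0},
  {"offset":[0,0,0],"spin":0},
])

```text
time_s: 12.9
ee_pos: [589.5, -178.4, 174.1]
ee_rot: [-179.9, 0.2, 177.5]
force: [-5.9, 1.2, 19.7]
gripper_width: 0.3
gripper_force: 10.0
```

>>> arm_command([
  {"offset":[0,0,-0.01],"spin":0},
  {"offset":[0,0,-0.03],"spin":0},
  {"offset":[0,0,-0.032],"spin":0},
  {"offset":[0,0,0],"spin":0},
])

```text
time_s: 13.4
ee_pos: [590.8, -178.8, 244.3]
ee_rot: [-179.9, 0.4, 177.5]
force: [0.2, 0.5, -0.1]
gripper_width: 0.2
gripper_force: 0.0
```

>>> arm_command([
  {"offset":[0,0.044,0],"spin":0},
  {"offset":[0,0.044,0],"spin":0},
  {"offset":[0,0.043,0],"spin":0},
  {"offset":[0,0,0],"spin":0},
  {"offset":[0,0,0],"spin":0},
], jaw=0.06)

```text
time_s: 14.02
ee_pos: [594.5, -47.6, 240.8]
ee_rot: [-180.0, -0.1, 177.5]
force: [-0.1, -0.9, 0.9]
gripper_width: 47.6
gripper_force: 0.0
```

The nozzle hit its stop at 19.7 N. Now grip the fin again and shut the guard.

>>> arm_command([
  {"offset":[0,0,0],"spin":0},
  {"offset":[0,0,0.022],"spin":0},
  {"offset":[0,0,0.022],"spin":0},
  {"offset":[0,0,0],"spin":0},
])

```text
time_s: 14.52
ee_pos: [593.6, -48.2, 196.1]
ee_rot: [180.0, -0.2, 177.4]
force: [0.3, 0.4, 0.0]
gripper_width: 60.3
gripper_force: 0.0
```

>>> arm_command([
  {"offset":[0,0,0],"spin":0},
  {"offset":[0,0,0],"spin":0},
  {"offset":[0,0,0],"spin":0},
  {"offset":[0,0,0],"spin":0},
  {"offset":[0,0,0],"spin":0},
], jaw=0.008)

```text
time_s: 15.15
ee_pos: [594.8, -48.6, 198.2]
ee_rot: [-179.8, 0.0, 177.5]
force: [0.5, -6.0, 1.3]
gripper_width: 16.2
gripper_force: 15.0
```

>>> arm_command([
  {"offset":[0,0,0],"spin":0},
  {"offset":[0,0,0],"spin":0},
  {"offset":[0,-0.02,0],"spin":0},
  {"offset":[0,-0.02,0],"spin":0},
  {"offset":[0,-0.02,0],"spin":0},
])

```text
time_s: 15.78
ee_pos: [591.7, -108.6, 198.2]
ee_rot: [180.0, -0.0, 177.5]
force: [-1.8, 1.9, 3.7]
gripper_width: 15.7
gripper_force: 15.0
```

>>> arm_command([
  {"offset":[0,-0.02,0],"spin":0},
  {"offset":[0,-0.02,0],"spin":0},
  {"offset":[0,-0.02,0],"spin":0},
  {"offset":[0,-0.008,0],"spin":0},
  {"offset":[0,0,0],"spin":0},
])

```text
time_s: 16.4
ee_pos: [588.3, -177.9, 198.2]
ee_rot: [-179.9, -0.1, 177.4]
force: [-4.2, -1.3, 4.7]
gripper_width: 15.5
gripper_force: 15.0
```

>>> arm_command([
  {"offset":[0,-0.003,0],"spin":0},
  {"offset":[0,-0.002,0],"spin":0},
  {"offset":[0,0,0],"spin":0},
])

```text
time_s: 16.77
ee_pos: [588.2, -178.8, 198.2]
ee_rot: [179.7, -0.1, 177.5]
force: [-2.6, 8.3, 6.4]
gripper_width: 16.1
gripper_force: 15.0
```

>>> arm_command([
  {"offset":[0,0.003,0],"spin":0},
  {"offset":[0,0,0],"spin":0},
  {"offset":[0,0,0],"spin":0},
  {"offset":[0,0,0],"spin":0},
], jaw=0.06)

```text
time_s: 17.27
ee_pos: [589.1, -177.6, 197.7]
ee_rot: [-180.0, -0.0, 177.5]
force: [0.2, 0.6, -0.4]
gripper_width: 53.4
gripper_force: 0.0
```

>>> arm_command([
  {"offset":[0,0,-0.025],"spin":0},
  {"offset":[0,0,-0.025],"spin":0},
  {"offset":[0.044,0.021,0],"spin":0},
  {"offset":[0.044,0.021,0],"spin":0},
  {"offset":[0.042,0.02,0],"spin":0},
])

```text
time_s: 17.9
ee_pos: [460.5, -109.1, 247.9]
ee_rot: [-180.0, 0.0, 177.5]
force: [0.4, -0.1, 0.5]
gripper_width: 59.9
gripper_force: 0.0
```

```bash
python3 - <<'E'
from h import *
print(env.state()['ee_pos'])
im,d=env.grab_frame('scene')
for t,z in(('guard_grip',195),('bolt_grip',170)):
    for p in env.pinpoint('scene',t)[:1]: print(t,np.round(p['location']),round(p['score'],2),np.round(world('scene',p['location'],z=z)))
E
```

```text
[ 460.53571999 -109.10778048  247.89445179]
guard_grip [164. 218.] 0.56 [ 587. -182.  195.]
bolt_grip [178. 172.] 0.76 [ 462. -114.  170.]
```

>>> arm_command([
  {"offset":[0.001,-0.001,0.03],"spin":0},
  {"offset":[0,0,0.03],"spin":0},
  {"offset":[0,0,0.014],"spin":0},
  {"offset":[0,0,0],"spin":0},
])

```text
time_s: 18.55
ee_pos: [461.2, -110.8, 173.3]
ee_rot: [180.0, -0.1, 177.5]
force: [1.1, 0.2, 0.8]
gripper_width: 60.2
gripper_force: 0.0
```

>>> arm_command([
  {"offset":[0,0,0],"spin":0},
  {"offset":[0,0,0],"spin":0},
  {"offset":[0,0,0],"spin":0},
  {"offset":[0,0,0],"spin":0},
  {"offset":[0,0,0],"spin":0},
], jaw=0.015)

```text
time_s: 19.18
ee_pos: [461.0, -110.1, 174.3]
ee_rot: [179.9, 0.0, 177.4]
force: [0.6, 2.4, 2.6]
gripper_width: 22.0
gripper_force: 15.0
```

>>> arm_command([
  {"offset":[0,0,0],"spin":0},
  {"offset":[0,0,0],"spin":0},
  {"offset":[-0.012,0,0],"spin":0},
  {"offset":[-0.012,0,0],"spin":0},
  {"offset":[-0.012,0,0],"spin":0},
])

```text
time_s: 19.8
ee_pos: [497.7, -111.9, 174.2]
ee_rot: [180.0, 0.0, 177.5]
force: [-1.2, 4.4, 5.7]
gripper_width: 21.8
gripper_force: 15.0
```

>>> arm_command([
  {"offset":[-0.007,0,0],"spin":0},
  {"offset":[-0.005,0,0],"spin":0},
  {"offset":[-0.003,0,0],"spin":0},
  {"offset":[0,0,0],"spin":0},
])

```text
time_s: 20.3
ee_pos: [511.1, -112.6, 174.2]
ee_rot: [180.0, -0.2, 177.5]
force: [-5.2, 3.1, 9.0]
gripper_width: 22.2
gripper_force: 15.0
```

Travel is 50 mm and the force is rising; one firm push to confirm the stop, then release and withdraw.

>>> arm_command([
  {"offset":[-0.003,0,0],"spin":0},
  {"offset":[0,0,0],"spin":0},
])

```text
time_s: 20.55
ee_pos: [511.5, -112.6, 174.0]
ee_rot: [180.0, -0.5, 177.5]
force: [-10.9, 2.8, 12.7]
gripper_width: 21.6
gripper_force: 15.0
```

>>> arm_command([
  {"offset":[0.004,0.0,0],"spin":0},
  {"offset":[0,0,0],"spin":0},
  {"offset":[0,0,0],"spin":0},
  {"offset":[0,0,0],"spin":0},
], jaw=0.06)

```text
time_s: 21.05
ee_pos: [511.1, -112.9, 173.7]
ee_rot: [-180.0, 0.0, 177.5]
force: [-0.2, 0.2, -0.1]
gripper_width: 58.4
gripper_force: 0.0
```

>>> arm_command([
  {"offset":[0,0,-0.03],"spin":0},
  {"offset":[0,0,-0.04],"spin":0},
  {"offset":[0.05,0,-0.02],"spin":0},
  {"offset":[0.05,0.03,0],"spin":0},
  {"offset":[0,0.03,0],"spin":0},
])

```text
time_s: 21.68
ee_pos: [410.5, -48.0, 264.3]
ee_rot: [-180.0, -0.0, 177.4]
force: [2.0, 0.4, -0.0]
gripper_width: 60.1
gripper_force: 0.0
```

```bash
python3 - <<'E'
from h import *
for c in('scene','top'):
  im,d=env.grab_frame(c); cv2.imwrite(f'pics/{c}9.png',im)
  for t,z in(('guard_grip',195),('bolt_grip',170),('pot',0),('funnel',0),('pole_cap',0)):
    for p in env.pinpoint(c,t)[:1]: print(c,t,np.round(p['location']),round(p['score'],2),np.round(world(c,p['location'],z=z)))
E
```

```text
scene guard_grip [167. 218.] 0.79 [ 590. -179.  195.]
scene bolt_grip [185. 185.] 0.7 [ 506. -114.  170.]
scene pot [280. 202.] 0.59 [523. 114.   0.]
scene funnel [113. 258.] 0.69 [ 486. -311.    0.]
scene pole_cap [259. 301.] 0.73 [737. -62.   0.]
top guard_grip [368. 164.] 0.94 [ 597. -177.  195.]
top pot [226. 212.] 0.7 [517. 125.   0.]
top funnel [404. 224.] 0.59 [ 485. -308.    0.]
top pole_cap [297. 121.] 0.8 [744. -54.   0.]
```

View pics/scene9.png

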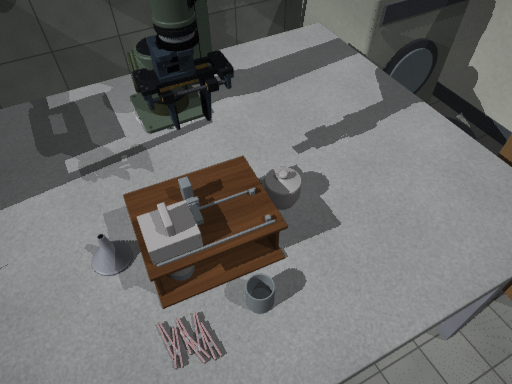

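The guard is shut (170,225), the bolt block is against its keeper at (187,190), the bystanders haven't moved and the arm is clear.

```bash
python3 -c "
from h import *
print(env.job_done())"
```

```text
the job is handed in; nothing more can be done
None
```

I handed the job in at about 22 s. The bolt was pulled back, the guard opened, the nozzle pressed down onto its stop and released, the guard shut and the bolt pushed home. The final camera check showed the pot, funnel and pole cap where they started; the hand-in returned no verdict.

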